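# Lock the stopper into the insulated jar

### The arm

A 6-joint arm with a two-finger parallel gripper is mounted at the origin on the work surface. World frame = base frame: x ahead of the robot, y to its left, z up, the work surface at z = 0. Lengths are in mm, angles in degrees, forces in N, time in s.
With the tool pointing down it reaches from about 350 to 850 mm from the base axis. Payload 8.1 kg.
Tool frame: the origin (TCP) lies on the centre line of the jaws, within the pads' length; the fingertips stand 11 mm ahead of it and the grasp point (between the pads) lies 8 mm behind it; z points along the fingers, y is the direction in which the jaws open and shut (so a half turn about z gives the same grasp; the last joint's range is limited). The gripper opens to 85 mm and grips with 20 to 120 N. Pads are 22 mm wide; open, the fingers measure 114 mm over their backs; the gripper's body (76 mm by 85 mm) begins 54 mm behind the grasp point. The pads swing forward as they close: fully open they stand 13 mm farther back than shut.
Start: joints at [61.627, 7.471, 85.268, -0, 87.261, -4.893], TCP at [239.035, 550.334, 242.292] pointing down, gripper open.
Joint ranges: [-169.43, 169.43], [-51.17, 129.36], [1.28, 143.12], [-76.62, 256.62], [0, 156.53], [-152.29, 152.29]. Speed limits (degrees/s): [136.94, 136.94, 159.86, 180, 180, 180].

### API

Orientations are given as [roll, pitch, yaw] about the fixed x, y, z axes, in that order (R = Rz(yaw) Ry(pitch) Rx(roll)).
In Python, from bench import telemetry, viewer, r gives the robot as it stands.
- The arm moves only by the shell command python3 -m inch 'ROWS' [FORCE]. ROWS is JSON, a list of rows, each a list of 3 entries, a list of its own where there are three numbers: the shift along the tool's x, y, z in cm, then the turn, a rotation vector about the tool's x, y, z in rad, then the opening, from 0 (shut) to 1 (fully open). A call has 1 to 20 rows; each row is the pose to reach, as a shift and turn from the pose commanded when the call began, along the tool's axes at that moment; what a row does not reach only later rows make up. A row lasts 1/10 s, in which the tool goes at most 50 mm and 8.59 degrees, less where a joint would pass 70% of its speed; a pose out of reach is approached as far as the arm can. A call with a gripper value outside its range is refused whole. The fingers move at their own pace and stop on an object; FORCE is the grip in N (left out, the last holds). Time passes only in rows, so rows that repeat a pose let the fingers close. It gives the time, the measured TCP pose, the force and the opening at its end, in the units of the state.
- telemetry.sense(): the state, without advancing time (a new reading comes with each control period).
- viewer.snapshot(name): name is "scene" or "top"; returns the picture (420x560x3 uint8, red, green, blue); there is no depth.
- viewer.camera_model(name): a dict with "fx", "fy", "cx", "cy" (pixels), "cam_to_world" (4x4, takes a point from camera to world coordinates). Camera axes: x right, y down, z forward; pixel columns grow to the right and rows downward; lengths in mm; the calibration is good to about 2 mm. A picture is of the moment at which its call begins. camera_model takes no time and is no camera call.
- r.hand_in(): hands the job in, once; it reports no verdict.
The state is a dict: "time": time; "joint_pos": joint angles; "qd": joint speeds; "joint_efforts": joint torques, N m; "tool_pos": TCP position; "tcp_rot": TCP orientation; "ft_force": force on the tool from outside, world axes, zero at the start; "wrist_torque": the same for the moment, N m; "finger_gap": finger opening in mm.
Only numpy, scipy, OpenCV 4.12 (cv2) and the standard library are available. Lean on these libraries where they do the work, as an engineer would, in place of code of your own. Each camera call takes 0.05 s, during which the arm holds its last target.

### The job

Close the insulated drinks jar: take the stopper with the two side lugs and the wing grip, set its lugs into the two slots of the jar's neck ring, push it fully down against the sprung seal, turn it clockwise (seen from above) as far as it goes, about a quarter turn, and ease off so that it rises into its locking pockets. Work gently, never forcing the stopper against the jar, leave the pot lid and the mugs where they stand, and finish with the stopper locked and let go.

Things in the scene. Friction and masses are not known exactly. Their poses are not given: they have to be found in the camera images.
- stopper_grip (a point): grip point on the stopper's axis, 54 mm above its underside, z up; the stopper stands upright on the table. Black wing grip from 30 to 69 mm above the underside, 58 mm long along this x and 13 mm thick along y; below it a grey round flange, 76 mm across, from 22 to 30 mm
- stopper_foot (a point): centre of the stopper's underside, same axes. Grey plug 61 mm across and 22 mm long, foot chamfered 3 mm; two opposite lugs along this x axis (in line with the wing grip), 12 mm wide, 86 mm over both tips, from 2 to 9 mm above the underside; seen from above they stick out 5 mm beyond the flange
- stopper: the whole stopper, about 0.2 kg (varies by 20 %), origin at the centre of its underside, axes as above. It must not be pressed on the jar with more than 60 N in all
- jar: squat steel insulated jar, 132 mm across, rim 158 mm above the table, on a square wooden foot board screwed to the table (it does not move). Origin at the centre of its underside on the table, z up; its black loop handle sticks out along its +y to 116 mm from the axis
- jar_mouth (a point): on the jar's axis, 150 mm up, level with the top of the white neck ring (8 mm below the rim, which is 96 mm wide inside); the jar's axes. Ring: 64 mm bore, two opposite slots 15.5 mm wide. Screwed on at random, the slot line lies up to 0.65 rad either way from the jar's y (handle line), not given: look, or rest the stopper lightly (underside then 2 mm below this point) and turn until the lugs drop in
- jar_ledge (a point): on the jar's axis, 142 mm up, underside of the 8 mm thick ring ledges; the jar's axes. With the underside of the stopper 17.5 to 22 mm below jar_mouth the lugs are below them and it turns clockwise from above (the other way is blocked) to hard stops 1.45 to 1.5 rad from the slots. There, 4 mm deep pockets (17 mm wide, centred 1.40 rad from the slots) let it rise to 13 mm below jar_mouth: locked
- seal (a joint): depth of the sprung rubber seal inside the neck, 0 = up, 0.017 m = fully down. It meets the stopper when its underside is 6 mm below jar_mouth, pushes up with 4 N there plus 0.57 N per mm (about 10 N where turning is possible, 13 N where the flange meets the ring), and holds an unlocked stopper up at 6 mm
- pot_lid: round steel pot lid with a black knob, 108 mm across, 42 mm high, no lugs; not needed, leave alone
- mug_a: white mug, 82 mm across, 95 mm high, origin under its centre; leave alone
- mug_b: green mug, same size; leave alone
- mug_c: white mug, same size; leave alone
Mind the look-alikes: they are no part of the job. Leave any blue or yellow look-alike of the stopper alone.

How it is judged (in metres and radians):
On the way:
1. the stopper is pushed down through the slots, its lugs below the ledges (underside more than 16 mm below jar_mouth), on the jar's axis (z of stopper_foot in the frame of jar_mouth below -0.016 m and horizontal distance between stopper_foot and jar_mouth below 0.006 m), for 0.1 s.
At the end, for the whole second after the job is handed in: the stopper is let go, at rest and locked in the pockets: underside 10.5 to 15.2 mm below jar_mouth (13 is right; unlocked 6, not turned to the pockets 17), within 6 mm of the jar's axis, tilt under 0.12 rad, its lug line within 1.0 rad of the jar's x axis (z of stopper_foot in the frame of jar_mouth between -0.0152 and -0.0105 m and horizontal distance between stopper_foot and jar_mouth below 0.006 m and angle between stopper_foot's own z axis and vertical below 0.12 rad and angle between the x axis of stopper_foot and the x axis of jar, either way round below 1 rad and linear speed of stopper below 0.02 m/s and contact force between the fingers and stopper below 0.1 N); the robot touches nothing.
It fails at once if the stopper is pressed against the jar with more than 60 N (contact force between stopper and jar above 60 N).
It fails at once if the pot lid or a mug is moved more than 40 mm (distance of any of pot_lid, mug_a, mug_b, mug_c from where it was at the start of the episode above 0.04 m).
It also fails if it takes over 69 s, if anything falls off the work surface, if the arm or the gripper's body presses on something with over 40 N, if the wrist force passes 120 N, or if a joint passes its speed limit or range.

## Working session

There is one attempt and no reset: what is moved stays moved. The work goes in short steps, Python scripts to look and compute and a shell command to move; the robot and the scene stay as the last step left them, time stands still between calls to the robot, and variables do not carry over. Pictures are saved under pics/ and viewed, and the job is handed in when it is done.

```bash
ls; mkdir -p pics; python3 - <<'E'
from bench import telemetry, viewer, r
import cv2
for n in ("scene","top"):
    im=viewer.snapshot(n); cv2.imwrite(f"pics/{n}0.png",im[:,:,::-1]); print(n,{k:(v if not hasattr(v,'tolist') else v.tolist()) for k,v in viewer.camera_model(n).items()})
print(telemetry.sense())
E
```

```text
pics
scene {'fx': 535.0630502316172, 'fy': 535.0630502316172, 'cx': 277.039679044155, 'cy': 202.8262523502385, 'cam_to_world': [[0.6848517347292459, 0.4719074450476946, -0.5552310012480387, 1270.4370700704194], [0.7285103560518082, -0.4268583886856938, 0.5357840769693706, -838.4798020109401], [0.015835484318770833, -0.771424188962992, -0.6361241687903234, 945.1643010467053], [0.0, 0.0, 0.0, 1.0]]}
top {'fx': 464.5113074753572, 'fy': 464.5113074753572, 'cx': 282.80509577931156, 'cy': 204.52649077468416, 'cam_to_world': [[0.022370649054942203, -0.993885304418109, 0.10812749753223716, 411.9168338688332], [-0.9993456150050598, -0.02530533663178673, -0.02584534209699348, -138.26036652942358], [0.028423508422066472, -0.10747856344255487, -0.9938010175932128, 1130.1225358447566], [0.0, 0.0, 0.0, 1.0]]}
{'time': 0.1, 'joint_pos': array([ 6.16275696e+01,  7.51253108e+00,  8.53220346e+01,  1.09797677e-03,
        8.72597100e+01, -4.89345597e+00]), 'qd': array([ 0.05148017, -0.05710392, -0.07902083,  0.06298774,  0.10662973,
       -0.02702016]), 'joint_efforts': array([ 6.00735311e-04, -5.70945883e+01, -5.01944661e+01, -1.99707247e-04,
        8.09339894e-03, -2.21117682e-05]), 'tool_pos': array([238.80639963, 549.92976301, 241.34068332]), 'tcp_rot': array([-1.79906161e+02, -9.13464511e-03,  1.56520965e+02]), 'ft_force': array([0.58734388, 0.18067193, 0.18831018]), 'wrist_torque': array([-0.00031113,  0.01614274, -0.02549194]), 'finger_gap': 85.26791113933831}
```

View pics/scene0.png

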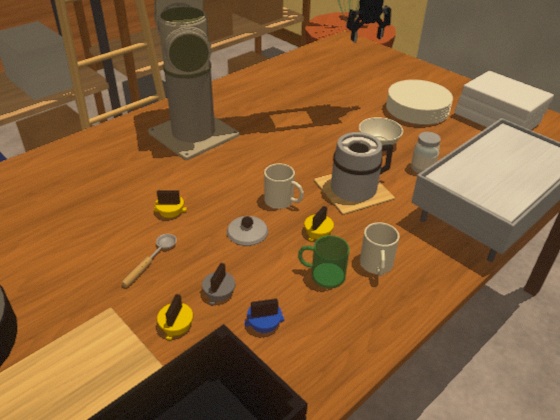

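View pics/top0.png

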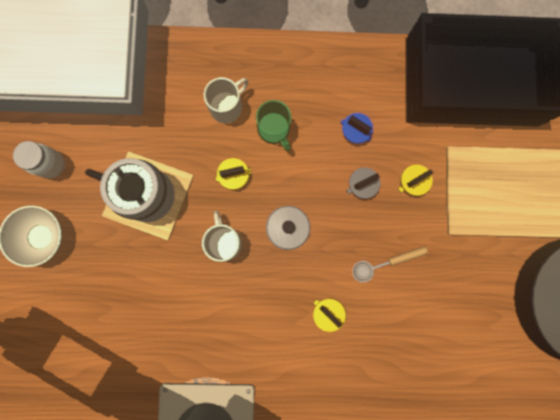

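Stopper candidates in the top view: grey (365,183), blue (358,128), yellow (233,173), (417,180), (329,315). The grey one fits the description of a grey flange and plug with a black wing. The pot lid (289,228) is round with a knob and no lugs. I'll enlarge the grey stopper and the jar to confirm.

```bash
python3 - <<'E'
import cv2,numpy as np
t=cv2.imread("pics/top0.png"); s=cv2.imread("pics/scene0.png")
f=lambda im,x,y,h,n:cv2.resize(im[y-h:y+h,x-h:x+h],(n,n),interpolation=cv2.INTER_CUBIC)
a=np.hstack([f(t,365,183,25,390),f(s,218,286,25,390)])
cv2.imwrite("pics/crop_st.png",a)
a=np.hstack([f(t,132,187,40,390),f(s,358,160,40,390)])
cv2.imwrite("pics/crop_jar.png",a)
E
```

```text
(no output)
```

View pics/crop_st.png

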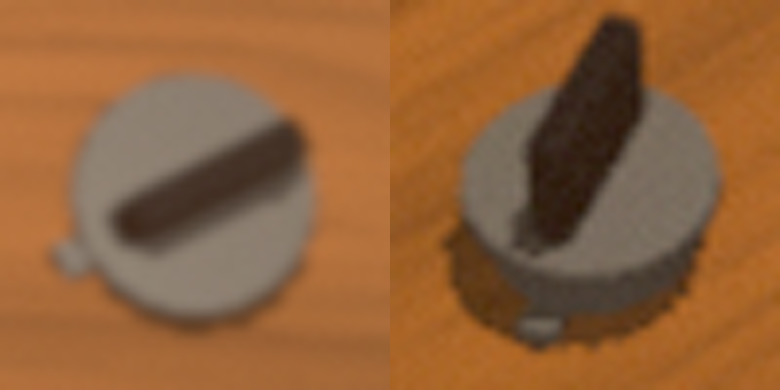

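View pics/crop_jar.png

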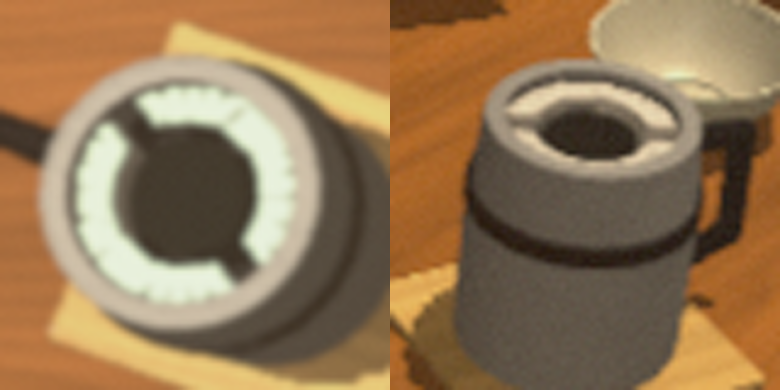

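The left crop shows the grey stopper with its black wing and a single grey lug showing, about top (349.5,191). The right crop shows the jar's white ring with two dark slots at about top (120,171) and (141,200). Next I measure both.

```bash
cat > h.py <<'E'
import cv2,numpy as np
from bench import telemetry, viewer, r
def ray(n,px,z):
    c=viewer.camera_model(n);M=np.array(c["cam_to_world"]);px=np.atleast_2d(px).astype(float)
    d=np.c_[(px[:,0]-c["cx"])/c["fx"],(px[:,1]-c["cy"])/c["fy"],np.ones(len(px))]@M[:3,:3].T
    return (M[:3,3]+d*((z-M[2,3])/d[:,2])[:,None])[:,:2]
def proj(n,P):
    c=viewer.camera_model(n);M=np.linalg.inv(np.array(c["cam_to_world"]));p=np.atleast_2d(P)@M[:3,:3].T+M[:3,3]
    return np.c_[p[:,0]/p[:,2]*c["fx"]+c["cx"],p[:,1]/p[:,2]*c["fy"]+c["cy"]]
def circ(p):
    A=np.c_[2*p,np.ones(len(p))];s=np.linalg.lstsq(A,(p**2).sum(1),rcond=None)[0]
    return s[:2],np.sqrt(s[2]+s[0]**2+s[1]**2)
E
python3 - <<'E'
from h import *
t=cv2.imread("pics/top0.png");hsv=cv2.cvtColor(t,cv2.COLOR_BGR2HSV)
def big(m,x,y,h):
    w=np.zeros_like(m);w[y-h:y+h,x-h:x+h]=m[y-h:y+h,x-h:x+h]
    cs=cv2.findContours(w,cv2.RETR_EXTERNAL,cv2.CHAIN_APPROX_NONE)[0]
    return max(cs,key=cv2.contourArea)[:,0,:],w
# stopper: non-wood by saturation
print(hsv[183,365-14:365+16:3].tolist())
m=((hsv[...,1]<100)&(hsv[...,2]>60)).astype('uint8')*255
c,_=big(m,365,183,24)
p=ray("top",c,30)
k,R=circ(p)
for i in range(5):
    d=abs(np.hypot(*(p-k).T)-R);q=p[d<2.5];k,R=circ(q)
print("flange",k,R,len(q))
m=((hsv[...,2]<75)).astype('uint8')*255
c,w=big(m,365,183,15)
p=ray("top",c,69);rr=cv2.minAreaRect(p.astype('f4'));print("wing",rr)
b=cv2.boxPoints(rr);print(b)
# jar ring
m=((hsv[...,2]>185)&(hsv[...,1]<60)).astype('uint8')*255
cv2.imwrite("pics/ringmask.png",cv2.resize(m[147:227,92:172],(400,400)))
print(hsv[187,95:175:2].tolist())
E
```

```text
[[15, 49, 145], [16, 51, 135], [13, 78, 88], [11, 106, 70], [11, 109, 70], [12, 118, 67], [12, 95, 75], [14, 75, 92], [15, 60, 110], [16, 54, 138]]
flange [ 588.79894821 -361.29718577] 36.22157790562589 70
wing ((585.4483032226562, -358.9451599121094), (10.384437561035156, 56.98688888549805), 27.977252960205078)
[[ 567.496   -336.21744]
 [ 594.22974 -386.54446]
 [ 603.40063 -381.67288]
 [ 576.6669  -331.34586]]
[[13, 166, 180], [13, 163, 178], [13, 120, 182], [17, 51, 201], [18, 48, 207], [18, 50, 159], [28, 42, 156], [40, 28, 237], [41, 22, 240], [39, 29, 235], [30, 38, 149], [17, 65, 102], [19, 83, 74], [16, 83, 68], [18, 90, 68], [17, 85, 69], [18, 86, 68], [18, 81, 69], [19, 83, 68], [18, 83, 68], [19, 83, 68], [18, 87, 70], [19, 89, 69], [19, 90, 68], [20, 78, 69], [41, 38, 196], [40, 25, 235], [40, 26, 233], [36, 36, 213], [19, 46, 204], [18, 47, 205], [19, 51, 149], [17, 67, 87], [17, 68, 86], [16, 74, 83], [16, 93, 66], [16, 76, 81], [16, 70, 87], [17, 74, 86], [16, 101, 106]]
```

View pics/ringmask.png

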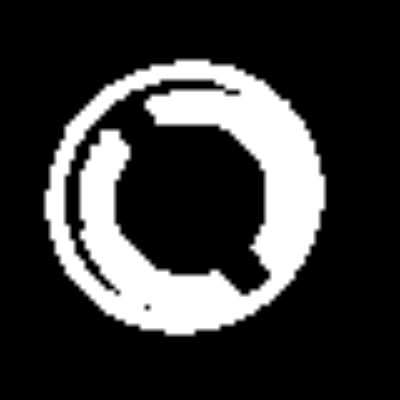

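```bash
python3 - <<'E'
from h import *
t=cv2.imread("pics/top0.png");hsv=cv2.cvtColor(t,cv2.COLOR_BGR2HSV)
# outer rim
m=((hsv[...,2]>185)&(hsv[...,1]<70)).astype('uint8')*255
w=np.zeros_like(m);w[150:225,95:165]=m[150:225,95:165]
c=max(cv2.findContours(w,cv2.RETR_EXTERNAL,cv2.CHAIN_APPROX_NONE)[0],key=cv2.contourArea)[:,0,:]
p=ray("top",c,158);print("rim",circ(p))
# polar unwrap of the ring at z=150 about the centre; profile on radii
rk=circ(p)[0]
for it in range(3):
    ang=np.radians(np.arange(0,360,2)); rad=np.arange(22,52,0.5)
    P=np.array([[ [rk[0]+a*np.cos(q),rk[1]+a*np.sin(q),150] for a in rad] for q in ang])
    px=proj("top",P.reshape(-1,3)).astype('f4').reshape(len(ang),len(rad),2)
    V=cv2.remap(hsv[...,2],px[...,0],px[...,1],cv2.INTER_LINEAR).astype(float)
    # bore edge: first crossing of 150
    s=V[:,(rad>=37)&(rad<=42)].mean(1)
    on=s>200
    e=[];
    for i in np.where(on)[0]:
        j=np.argmax(V[i]>150); e.append(P[i,j,:2])
    bk,bR=circ(np.array(e));print("bore",bk,bR); 
    if it<2: rk=bk
deg=np.degrees(ang)
dk=np.clip(225-s,0,None);dk[dk<30]=0
for lo in np.split(np.where(dk>0)[0],np.where(np.diff(np.where(dk>0)[0])>2)[0]+1): print(deg[lo][0],deg[lo][-1],(deg[lo]*dk[lo]).sum()/dk[lo].sum(),dk[lo].sum())
# handle direction: dark at z~?
h=((hsv[...,2]<90)).astype('uint8')[160:190,70:108];ys,xs=np.nonzero(h);print("handle px",xs.mean()+70,ys.mean()+160,xs.min()+70)
print("handle", ray("top",[[xs.mean()+70,ys.mean()+160]],100))
# scene: wing top & flange, rim
S=cv2.imread("pics/scene0.png");H=cv2.cvtColor(S,cv2.COLOR_BGR2HSV)
print("proj jar rim centre in scene",proj("scene",[[*bk,150]]))
for nm,pt in(("flange",[588.8,-361.3,30]),("wingtop",[588,-360,69])): print(nm,proj("scene",[pt]))
cr=H[255:310,190:250]
m=((H[...,2]<60)).astype('uint8')*255
w=np.zeros_like(m);w[262:292,205:232]=m[262:292,205:232]
vis=cv2.resize(S[256:306,193:243],(500,500),interpolation=cv2.INTER_CUBIC)
a=np.linspace(0,2*np.pi,60)
for k,z,R,col in(((588.8,-361.3),30,38,(0,255,0)),((586.5,-360),30,38,(255,0,0))):
    q=proj("scene",np.c_[k[0]+R*np.cos(a),k[1]+R*np.sin(a),a*0+z]);q=(q-[193,256]+.5)*10
    cv2.polylines(vis,[q.astype(int)],True,col,1)
vt=cv2.resize(t[158:208,340:390],(500,500),interpolation=cv2.INTER_CUBIC)
for k,z,R,col in(((588.8,-361.3),30,38,(0,255,0)),((586.5,-360),30,38,(255,0,0))):
    q=proj("top",np.c_[k[0]+R*np.cos(a),k[1]+R*np.sin(a),a*0+z]);q=(q-[340,158]+.5)*10
    cv2.polylines(vt,[q.astype(int)],True,col,1)
cv2.imwrite("pics/st_ov.png",cv2.resize(np.hstack([vt,vis]),(800,400)))
E
```

```text
rim (array([549.03768405, 160.94973161]), np.float64(56.93590085311537))
bore [549.01191143 160.39441067] 31.232627188596297
bore [549.01482728 160.41842149] 31.248847169009732
bore [549.00675403 160.4239426 ] 31.242434482841436
28.0 50.0 39.09493836873852 1386.5454545454547
208.0 230.0 218.97761477172122 1437.6363636363637
handle px 93.6989247311828 173.9784946236559 86
handle [[581.53790197 256.59611855]]
proj jar rim centre in scene [[359.08445245 145.87860143]]
flange [[218.2310782  282.28446933]]
wingtop [[217.52016002 269.94530609]]
```

View pics/st_ov.png

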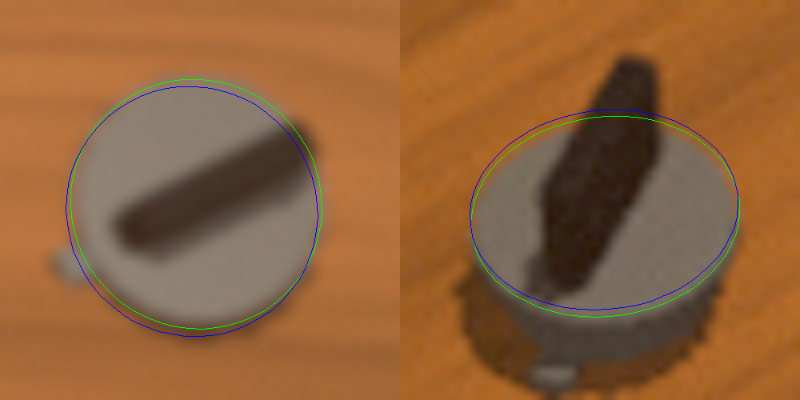

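Jar bore centre is (549,160.4), fitted radius 31.2 against 32. The slots lie at 39° world, and the handle at about 71°, so the slot line is 0.56 rad off the handle line, within the stated 0.65. The stopper is at about (588,-361) with its wing at 118°. I'll grasp at yaw 118 and enter the jar at yaw 219, which keeps joint 6 within range for the turn.

```bash
cat >> h.py <<'E'
from scipy.spatial.transform import Rotation as Ro
def plan(x,y,z,yaw):
    s=telemetry.sense();Rm=Ro.from_euler('xyz',s["tcp_rot"],degrees=True)
    g=Ro.from_euler('xyz',[180,0,yaw],degrees=True)
    print("shift cm",np.round(Rm.inv().apply(np.array([x,y,z])-s["tool_pos"])/10,2),"turn",np.round((Rm.inv()*g).as_rotvec(),4))
E
python3 -c "
from h import *
plan(588,-361,200,118)"
```

```text
shift cm [-68.32 -69.63   4.24] turn [-1.600e-03  4.000e-04  6.723e-01]
```

```bash
python3 -m inch '[[[-10,-10,0],[0,0,0.1],0.7],[[-20,-20,0],[0,0,0.2],0.7],[[-30,-30,0],[0,0,0.3],0.7],[[-40,-40,1],[0,0,0.4],0.7],[[-50,-50,2],[0,0,0.5],0.7],[[-60,-60,3],[0,0,0.6],0.7],[[-68.3,-69.6,4],[0,0,0.672],0.7],[[-68.3,-69.6,4],[0,0,0.672],0.7],[[-68.3,-69.6,4],[0,0,0.672],0.7],[[-68.3,-69.6,4],[0,0,0.672],0.7],[[-68.3,-69.6,4],[0,0,0.672],0.7],[[-68.3,-69.6,4],[0,0,0.672],0.7],[[-68.3,-69.6,4],[0,0,0.672],0.7],[[-68.3,-69.6,4],[0,0,0.672],0.7],[[-68.3,-69.6,4],[0,0,0.672],0.7],[[-68.3,-69.6,4],[0,0,0.672],0.7],[[-68.3,-69.6,4],[0,0,0.672],0.7],[[-68.3,-69.6,4],[0,0,0.672],0.7],[[-68.3,-69.6,4],[0,0,0.672],0.7],[[-68.3,-69.6,4],[0,0,0.672],0.7]]' 30; python3 -c "
from h import *
plan(588,-361,48,118)
for n in('scene','top'): cv2.imwrite(f'pics/{n}1.png',viewer.snapshot(n)[:,:,::-1])"
```

```text
time: 2.1
tool_pos: [587.9, -363.7, 200.6]
tcp_rot: [-179.9, -0.0, 117.9]
ft_force: [-0.5, 0.2, -0.2]
finger_gap: 59.9
shift cm [ 0.22  0.15 15.26] turn [-0.0011 -0.0007 -0.0019]
```

```bash
python3 -c "
from h import *
s=telemetry.sense();print(s['tool_pos'],s['time'])
a=cv2.imread('pics/scene1.png')[190:330,140:300];b=cv2.imread('pics/top1.png')[110:250,290:450]
cv2.imwrite('pics/c1.png',cv2.resize(np.hstack([a,b]),(800,350)))"
```

```text
[ 587.5848499  -363.46668663  200.08310995] 2.2
```

View pics/c1.png

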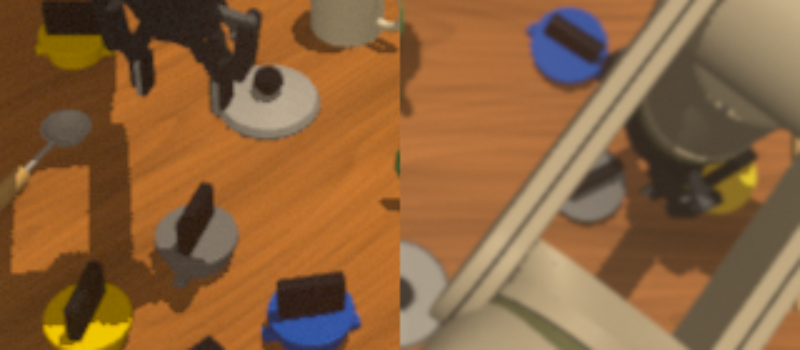

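The gripper hangs above the grey stopper, and the stopper has not moved. I'll go down to a TCP height of 48 mm.

```bash
python3 -m inch '[[[0.2,0.15,3],[0,0,0],0.7],[[0.2,0.15,6],[0,0,0],0.7],[[0.2,0.15,9],[0,0,0],0.7],[[0.2,0.15,11],[0,0,0],0.7],[[0.2,0.15,13],[0,0,0],0.7],[[0.2,0.15,14],[0,0,0],0.7],[[0.2,0.15,15],[0,0,0],0.7],[[0.2,0.15,15.2],[0,0,0],0.7],[[0.2,0.15,15.2],[0,0,0],0.7],[[0.2,0.15,15.2],[0,0,0],0.7],[[0.2,0.15,15.2],[0,0,0],0.7]]'; python3 -c "
from h import *
print(telemetry.sense()['ft_force'])
for n in('scene','top'): cv2.imwrite(f'pics/{n}2.png',viewer.snapshot(n)[:,:,::-1])
a=cv2.imread('pics/scene2.png')[190:330,140:300]
cv2.imwrite('pics/c2.png',cv2.resize(a,(800,700))[:600])"
```

```text
time: 3.3
tool_pos: [589.2, -358.1, 51.6]
tcp_rot: [180.0, 0.1, 118.0]
ft_force: [0.2, 0.3, -0.1]
finger_gap: 59.5
[ 0.1543658   0.32056198 -0.13081951]
```

View pics/c2.png

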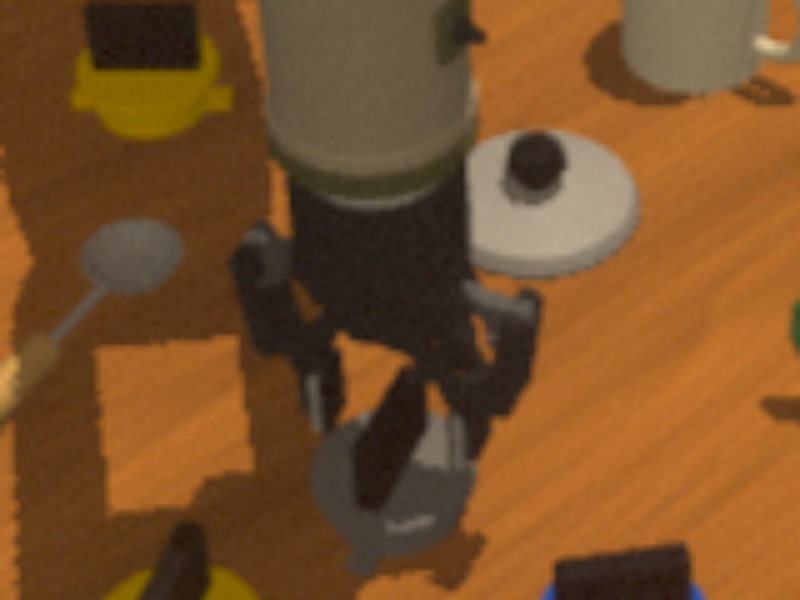

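```bash
python3 -m inch '[[[0,0,0],[0,0,0],0.7],[[0,0,0],[0,0,0],0.7],[[0,0,0],[0,0,0],0.7]]';  python3 -c "
from h import *
plan(588,-361,48,118)"
```

```text
time: 3.7
tool_pos: [588.6, -357.7, 50.3]
tcp_rot: [-180.0, 0.0, 118.0]
ft_force: [-0.4, -0.1, 0.2]
finger_gap: 59.5
shift cm [-0.27 -0.21  0.23] turn [-0.      0.      0.0003]
```

```bash
python3 -m inch '[[[-0.25,-0.2,0.1],[0,0,0],0.7],[[-0.25,-0.2,0.15],[0,0,0],0.7],[[-0.25,-0.2,0.15],[0,0,0],0.7],[[-0.25,-0.2,0.15],[0,0,0],0.7]]';  python3 -c "
from h import *
plan(588,-361,48,118)"
```

```text
time: 4.1
tool_pos: [587.9, -360.8, 48.7]
tcp_rot: [-180.0, -0.0, 118.0]
ft_force: [0.9, -0.4, -1.1]
finger_gap: 59.7
shift cm [-0.02 -0.    0.07] turn [-0.     -0.0002  0.0002]
```

Aligned. Closing on the wing with 60 N.

```bash
python3 -m inch '[[[0,0,0],[0,0,0],0.4],[[0,0,0],[0,0,0],0.2],[[0,0,0],[0,0,0],0.1],[[0,0,0],[0,0,0],0],[[0,0,0],[0,0,0],0],[[0,0,0],[0,0,0],0],[[0,0,0],[0,0,0],0],[[0,0,0],[0,0,0],0],[[0,0,0],[0,0,0],0],[[0,0,0],[0,0,0],0]]' 60; python3 -c "
from h import *
print(telemetry.sense()['wrist_torque'])
cv2.imwrite('pics/scene3.png',cv2.resize(viewer.snapshot('scene')[190:310,140:300,::-1],(800,600)))"
```

```text
time: 5.1
tool_pos: [588.1, -360.8, 48.8]
tcp_rot: [180.0, 0.0, 118.0]
ft_force: [0.6, 0.8, -0.3]
finger_gap: 12.2
[ 0.1392811  -0.1084773   0.02372942]
```

View pics/scene3.png

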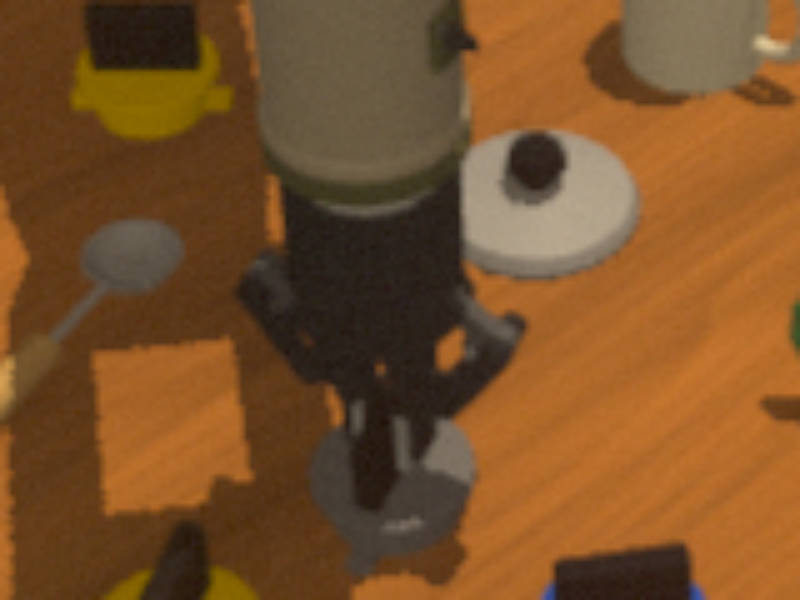

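The wing is held, with a gap of 12.2 mm, so the underside is 48.8 mm below the TCP. Lifting.

```bash
python3 -m inch '[[[0,0,-1],[0,0,0],0],[[0,0,-3],[0,0,0],0],[[0,0,-6],[0,0,0],0],[[0,0,-9],[0,0,0],0],[[0,0,-12],[0,0,0],0],[[0,0,-15],[0,0,0],0],[[0,0,-18],[0,0,0],0],[[0,0,-20],[0,0,0],0],[[0,0,-21.5],[0,0,0],0],[[0,0,-21.5],[0,0,0],0],[[0,0,-21.5],[0,0,0],0],[[0,0,-21.5],[0,0,0],0]]' ; python3 -c "
from h import *
plan(549,160.4,250,219)
cv2.imwrite('pics/scene4.png',cv2.resize(viewer.snapshot('scene')[130:310,140:380,::-1],(800,600)))"
```

```text
time: 6.35
tool_pos: [587.2, -360.4, 261.5]
tcp_rot: [-179.9, -0.2, 118.0]
ft_force: [-0.2, 0.1, -2.6]
finger_gap: 12.1
shift cm [47.77 21.09  1.26] turn [ 1.5000e-03 -3.5000e-03 -1.7625e+00]
```

View pics/scene4.png

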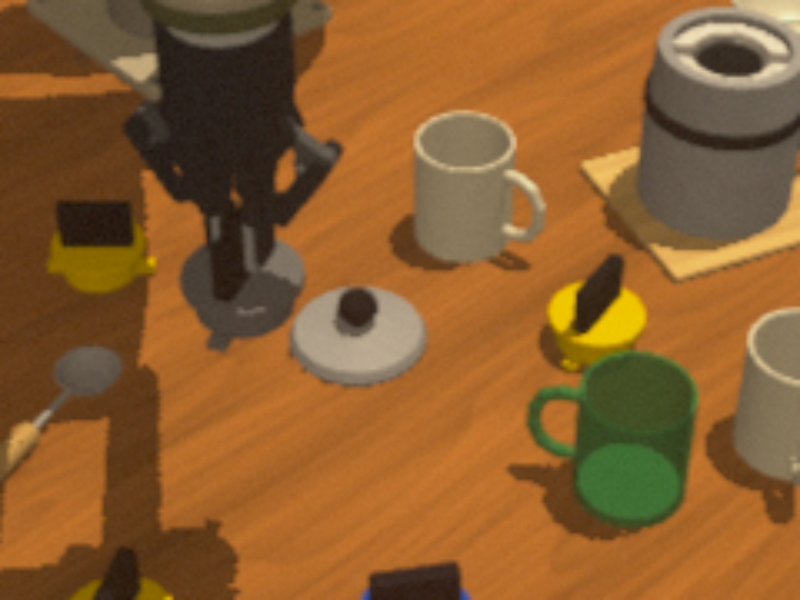

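The stopper is lifted and upright. Carrying it over to the jar at the same height.

```bash
python3 -m inch '[[[2,1,0],[0,0,-0.05],0],[[5,2.2,0],[0,0,-0.17],0],[[9,4,0],[0,0,-0.3],0],[[13,5.8,0],[0,0,-0.43],0],[[17,7.5,0],[0,0,-0.56],0],[[21,9.3,0],[0,0,-0.69],0],[[25,11,0],[0,0,-0.82],0],[[29,12.8,0],[0,0,-0.95],0],[[33,14.6,0],[0,0,-1.08],0],[[37,16.3,0],[0,0,-1.21],0],[[41,18.1,0],[0,0,-1.34],0],[[44,19.5,0],[0,0,-1.47],0],[[46,20.3,0],[0,0,-1.6],0],[[47.2,20.8,0],[0,0,-1.7],0],[[47.8,21.1,0],[0,0,-1.762],0],[[47.8,21.1,0],[0,0,-1.762],0],[[47.8,21.1,0],[0,0,-1.762],0],[[47.8,21.1,0],[0,0,-1.762],0],[[47.8,21.1,0],[0,0,-1.762],0]]' ; python3 -c "
from h import *
plan(549,160.4,230,219)
S=viewer.snapshot('scene')[:,:,::-1]
T=viewer.snapshot('top')[:,:,::-1]
cv2.imwrite('pics/scene5.png',S);cv2.imwrite('pics/top5.png',T)
a=cv2.resize(S[60:220,280:440],(400,400));b=cv2.resize(T[107:267,52:212],(400,400))
cv2.imwrite('pics/c5.png',np.hstack([a,b]))"
```

```text
time: 8.3
tool_pos: [549.8, 159.6, 263.6]
tcp_rot: [180.0, -0.0, -141.1]
ft_force: [0.2, -0.4, -1.3]
finger_gap: 11.8
shift cm [0.01 0.11 3.36] turn [ 0.     -0.0003 -0.0023]
```

View pics/c5.png

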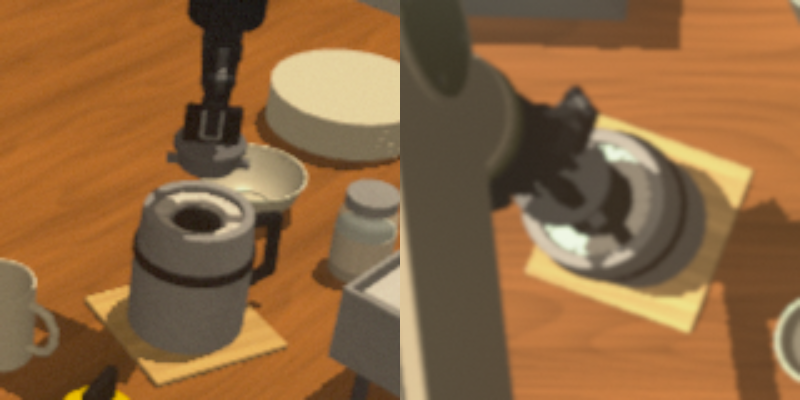

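```bash
python3 - <<'E'
from h import *
S=cv2.imread("pics/scene5.png");S0=cv2.imread("pics/scene0.png")
s=telemetry.sense();print(s['tool_pos'])
vis=cv2.resize(S[100:150,335:395],(720,600),interpolation=cv2.INTER_CUBIC)
a=np.linspace(0,2*np.pi,80);k=s['tool_pos'][:2];zu=s['tool_pos'][2]-48.8
for z,R,col in((zu+30,38,(0,255,0)),(zu,30.5,(255,0,0))):
    q=proj("scene",np.c_[k[0]+R*np.cos(a),k[1]+R*np.sin(a),a*0+z]);cv2.polylines(vis,[((q-[335,100]+.5)*12).astype(int)],True,col,1)
th=np.radians(219);u=np.array([np.cos(th),np.sin(th)])
q=proj("scene",[[*(k+43*u),zu+5.5],[*(k-43*u),zu+5.5]]);
for p in q: cv2.circle(vis,tuple(((p-[335,100]+.5)*12).astype(int)),4,(0,0,255),1)
v2=cv2.resize(S0[125:175,328:388],(720,600),interpolation=cv2.INTER_CUBIC)
k=np.array([549,160.4])
for z,R,col in((150,32,(0,255,0)),(158,48,(255,0,0)),(158,57,(0,0,255))):
    q=proj("scene",np.c_[k[0]+R*np.cos(a),k[1]+R*np.sin(a),a*0+z]);cv2.polylines(v2,[((q-[328,125]+.5)*12).astype(int)],True,col,1)
for sg in(40,-40):
  q=proj("scene",[[*(k+sg*u),150]]);cv2.circle(v2,tuple(((q[0]-[328,125]+.5)*12).astype(int)),5,(0,0,255),1)
cv2.imwrite("pics/ov5.png",cv2.resize(np.hstack([vis,v2]),(800,333)))
E
```

```text
[549.79446143 159.77157911 263.76579684]
```

View pics/ov5.png

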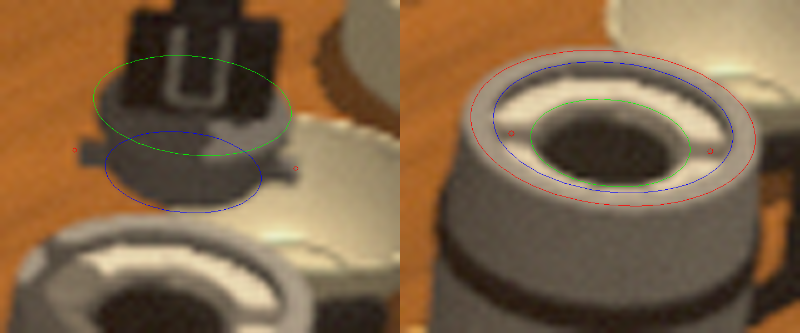

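Both overlays show the same small offset of about 1-2 mm downward in the picture, so the stopper and jar agree with each other. Going down to just above the neck ring (TCP z about 204).

```bash
python3 -m inch '[[[0,0.1,1],[0,0,0],0],[[0,0.1,2],[0,0,0],0],[[0,0.1,3],[0,0,0],0],[[0,0.1,4],[0,0,0],0],[[0,0.1,5],[0,0,0],0],[[0,0.1,5.6],[0,0,0],0],[[0,0.1,6],[0,0,0],0],[[0,0.1,6],[0,0,0],0],[[0,0.1,6],[0,0,0],0],[[0,0.1,6],[0,0,0],0],[[0,0.1,6],[0,0,0],0]]'; python3 -c "
from h import *
plan(549,160.4,198.8,219)"
```

```text
time: 9.5
tool_pos: [549.4, 161.1, 204.4]
tcp_rot: [-180.0, 0.0, -141.0]
ft_force: [-0.4, 0.3, -2.8]
finger_gap: 12.3
shift cm [ 0.07 -0.03  0.56] turn [-0.0004  0.0008 -0.0005]
```

```bash
python3 -m inch '[[[0.05,0,0.2],[0,0,0],0],[[0.05,0,0.4],[0,0,0],0],[[0.05,0,0.4],[0,0,0],0],[[0.05,0,0.4],[0,0,0],0]]'; python3 -m inch '[[[0,0,0.1],[0,0,0],0],[[0,0,0.2],[0,0,0],0],[[0,0,0.3],[0,0,0],0],[[0,0,0.3],[0,0,0],0],[[0,0,0.3],[0,0,0],0]]'; python3 -c "
from h import *
plan(549,160.4,195,219);print(telemetry.sense()['wrist_torque'])"
```

```text
time: 9.9
tool_pos: [548.6, 160.7, 199.6]
tcp_rot: [180.0, -0.0, -141.0]
ft_force: [-0.5, 1.0, -2.9]
finger_gap: 12.0
time: 10.4
tool_pos: [548.7, 160.7, 196.8]
tcp_rot: [180.0, -0.0, -141.0]
ft_force: [0.9, 0.7, -1.9]
finger_gap: 12.3
shift cm [-0.   -0.05  0.18] turn [ 0.     -0.     -0.0005]
[ 0.01663559 -0.03177715  0.02292831]
```

```bash
python3 -m inch '[[[0,0,0.1],[0,0,0],0],[[0,0,0.2],[0,0,0],0],[[0,0,0.2],[0,0,0],0],[[0,0,0.2],[0,0,0],0]]'; python3 -m inch '[[[0,0,0.1],[0,0,0],0],[[0,0,0.2],[0,0,0],0],[[0,0,0.2],[0,0,0],0],[[0,0,0.2],[0,0,0],0]]'; python3 -c "
from h import *
s=telemetry.sense();print(s['tool_pos'],s['ft_force'],s['wrist_torque'])"
```

```text
time: 10.8
tool_pos: [548.9, 160.8, 195.4]
tcp_rot: [-180.0, 0.0, -141.0]
ft_force: [-2.3, -0.5, 4.4]
finger_gap: 12.2
time: 11.2
tool_pos: [548.4, 160.8, 192.7]
tcp_rot: [180.0, -0.0, -141.0]
ft_force: [-3.1, 1.2, 3.0]
finger_gap: 11.9
[548.40234066 160.82247851 192.65827432] [-3.10055746  1.16986082  2.95143017] [ 0.05890896  0.6344292  -0.03141734]
```

The side force of -3 N in x says the plug is touching the +x side of the bore. I'll shift about 1 mm toward -x and check.

```bash
python3 -m inch '[[[0.08,0.06,0],[0,0,0],0],[[0.08,0.06,0],[0,0,0],0],[[0.08,0.06,0],[0,0,0],0]]'; python3 -c "
from h import *
s=telemetry.sense();print(s['tool_pos'],s['ft_force'],s['wrist_torque'])
cv2.imwrite('pics/scene6.png',cv2.resize(viewer.snapshot('scene')[105:195,300:420,::-1],(800,600),interpolation=cv2.INTER_CUBIC))"
```

```text
time: 11.5
tool_pos: [548.0, 160.7, 192.8]
tcp_rot: [-180.0, 0.0, -141.0]
ft_force: [1.4, 0.7, 0.4]
finger_gap: 12.2
[547.97010826 160.7320406  192.79212089] [1.35130361 0.72380989 0.44634235] [ 0.17201177 -0.17840898  0.05054801]
```

View pics/scene6.png

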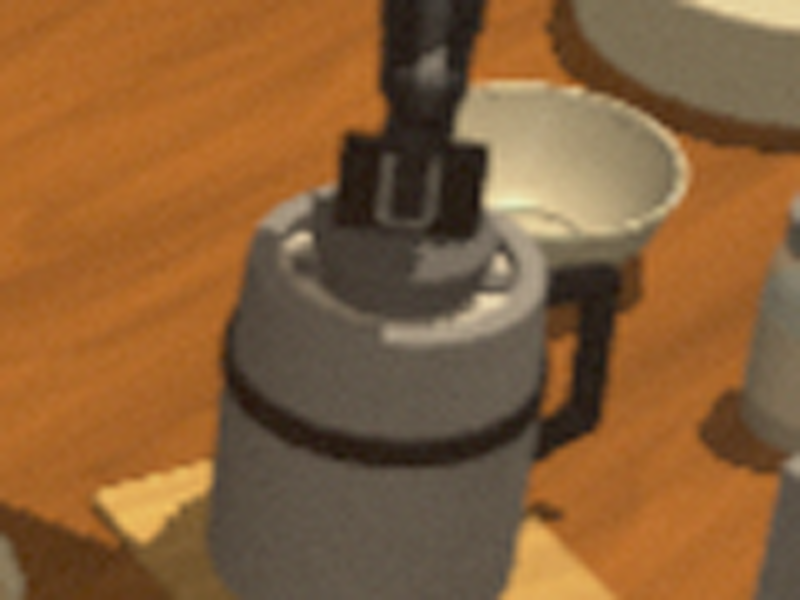

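The plug sits in the bore and the forces have relaxed. Continuing down in small steps.

```bash
python3 -m inch '[[[0,0,0.1],[0,0,0],0],[[0,0,0.2],[0,0,0],0],[[0,0,0.3],[0,0,0],0],[[0,0,0.3],[0,0,0],0],[[0,0,0.3],[0,0,0],0]]'; python3 -c "
from h import *
s=telemetry.sense();print(s['tool_pos'],s['ft_force'],s['wrist_torque'])"
```

```text
time: 12.05
tool_pos: [548.0, 160.7, 190.1]
tcp_rot: [-180.0, 0.0, -141.0]
ft_force: [0.7, 1.0, 3.1]
finger_gap: 12.4
[547.962997   160.73134482 190.08489112] [0.6669216  1.03787231 3.10523409] [ 0.18071562 -0.24186879  0.02052296]
```

```bash
python3 -m inch '[[[0,0,0.1],[0,0,0],0],[[0,0,0.2],[0,0,0],0],[[0,0,0.3],[0,0,0],0],[[0,0,0.4],[0,0,0],0],[[0,0,0.5],[0,0,0],0],[[0,0,0.5],[0,0,0],0],[[0,0,0.5],[0,0,0],0]]'; python3 -c "
from h import *
s=telemetry.sense();print(s['tool_pos'],s['ft_force'],s['wrist_torque'])"
```

```text
time: 12.75
tool_pos: [548.0, 160.7, 185.2]
tcp_rot: [-180.0, 0.0, -141.0]
ft_force: [0.9, 1.4, 5.9]
finger_gap: 12.0
[547.95273488 160.70442413 185.17755247] [0.93985284 1.37222278 5.93899028] [ 0.10673892 -0.2120729   0.02388865]
```

```bash
python3 -m inch '[[[0,0,0.1],[0,0,0],0],[[0,0,0.2],[0,0,0],0],[[0,0,0.3],[0,0,0],0],[[0,0,0.4],[0,0,0],0],[[0,0,0.5],[0,0,0],0],[[0,0,0.6],[0,0,0],0],[[0,0,0.63],[0,0,0],0],[[0,0,0.63],[0,0,0],0],[[0,0,0.63],[0,0,0],0]]'; python3 -c "
from h import *
s=telemetry.sense();print(s['tool_pos'],s['ft_force'],s['wrist_torque'],s['joint_pos'])"
```

```text
time: 13.65
tool_pos: [548.0, 160.8, 179.4]
tcp_rot: [-180.0, 0.1, -141.0]
ft_force: [-2.0, 0.6, 8.9]
finger_gap: 12.2
[548.01230418 160.76908433 179.40031871] [-1.99473661  0.57523598  8.92688008] [ 0.04443645  0.13142617 -0.01766052] [ 1.12061885e+01  5.11827150e+00  9.44283286e+01  4.94591914e-04
  8.03950769e+01 -1.17770430e+02]
```

Depth is about 19.4 mm and the force matches the seal model. Starting the clockwise turn (positive about tool z), checking as I go.

```bash
python3 -m inch '[[[0,0,0],[0,0,0.05],0],[[0,0,0],[0,0,0.1],0],[[0,0,0],[0,0,0.15],0],[[0,0,0],[0,0,0.2],0],[[0,0,0],[0,0,0.25],0],[[0,0,0],[0,0,0.3],0],[[0,0,0],[0,0,0.3],0],[[0,0,0],[0,0,0.3],0]]'; python3 -c "
from h import *
s=telemetry.sense();print(s['tool_pos'],s['ft_force'],s['wrist_torque'],s['joint_pos'][5])"
```

```text
time: 14.45
tool_pos: [547.8, 161.1, 179.4]
tcp_rot: [180.0, 0.0, -158.2]
ft_force: [-1.5, 2.0, 9.1]
finger_gap: 12.2
[547.81868167 161.10844543 179.37869653] [-1.4895549   1.98882446  9.11219874] [ 0.33012159  0.26580913 -0.06513598] -100.56931417635694
```

```bash
python3 -m inch '[[[0,0,0],[0,0,0.06],0],[[0,0,0],[0,0,0.12],0],[[0,0,0],[0,0,0.18],0],[[0,0,0],[0,0,0.24],0],[[0,0,0],[0,0,0.3],0],[[0,0,0],[0,0,0.36],0],[[0,0,0],[0,0,0.42],0],[[0,0,0],[0,0,0.5],0],[[0,0,0],[0,0,0.5],0],[[0,0,0],[0,0,0.5],0]]'; python3 -c "
from h import *
s=telemetry.sense();print(s['tool_pos'],s['ft_force'],s['wrist_torque'],s['joint_pos'][5])
cv2.imwrite('pics/scene7.png',cv2.resize(viewer.snapshot('scene')[105:195,300:420,::-1],(800,600),interpolation=cv2.INTER_CUBIC))"
```

```text
time: 15.45
tool_pos: [547.7, 161.2, 179.3]
tcp_rot: [179.9, 0.0, 173.1]
ft_force: [-1.5, 2.4, 9.6]
finger_gap: 12.7
[547.74924027 161.23149303 179.34222883] [-1.49981882  2.35339493  9.64376231] [ 0.39718571  0.34114472 -0.0653682 ] -71.91681992060388
```

View pics/scene7.png

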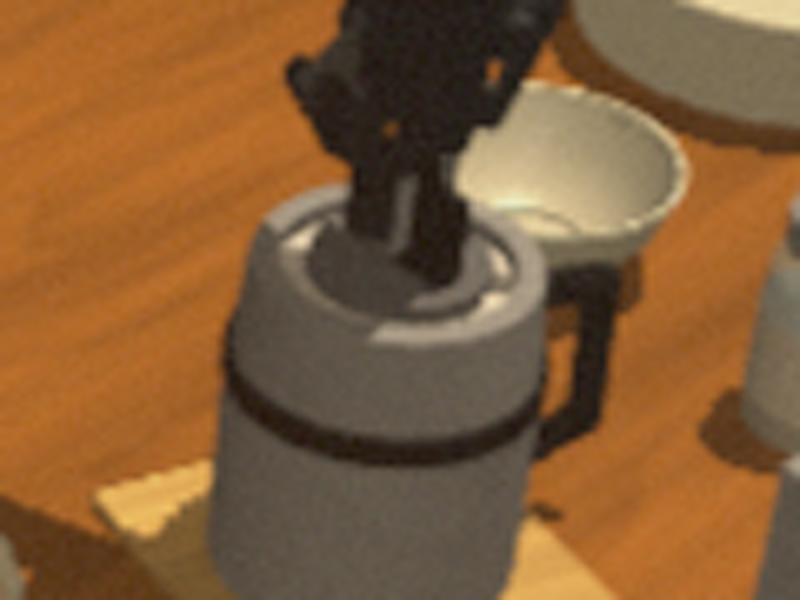

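The stopper is low in the neck and turns with the jaws. Continuing to 1.35 rad, then slowly to the stop.

```bash
python3 -m inch '[[[0,0,0],[0,0,0.06],0],[[0,0,0],[0,0,0.12],0],[[0,0,0],[0,0,0.18],0],[[0,0,0],[0,0,0.24],0],[[0,0,0],[0,0,0.3],0],[[0,0,0],[0,0,0.36],0],[[0,0,0],[0,0,0.42],0],[[0,0,0],[0,0,0.48],0],[[0,0,0],[0,0,0.52],0],[[0,0,0],[0,0,0.55],0],[[0,0,0],[0,0,0.55],0],[[0,0,0],[0,0,0.55],0]]'; python3 -c "
from h import *
s=telemetry.sense();print(s['tool_pos'],s['ft_force'],s['wrist_torque'],s['joint_pos'][5])"; python3 -m inch '[[[0,0,0],[0,0,0.02],0],[[0,0,0],[0,0,0.04],0],[[0,0,0],[0,0,0.06],0],[[0,0,0],[0,0,0.06],0],[[0,0,0],[0,0,0.06],0]]'; python3 -c "
from h import *
s=telemetry.sense();print(s['tool_pos'],s['ft_force'],s['wrist_torque'],s['joint_pos'][5])"
```

```text
time: 16.7
tool_pos: [547.8, 161.9, 179.4]
tcp_rot: [179.9, -0.0, 141.7]
ft_force: [-1.8, 5.8, 9.1]
finger_gap: 12.1
[547.77011577 161.85037044 179.4306886 ] [-1.82440691  5.80441106  9.1403841 ] [0.89816459 0.29454951 0.03472146] -40.416250544896236
time: 17.2
tool_pos: [547.9, 161.9, 179.5]
tcp_rot: [179.9, -0.0, 138.2]
ft_force: [-1.2, 5.5, 8.5]
finger_gap: 12.4
[547.87737162 161.94804334 179.5324909 ] [-1.2087116   5.45456494  8.49754208] [0.92191666 0.28039334 0.10201948] -36.98494822374525
```

Side force +5.5 N in y. I'll relieve it by 1 mm in +y while easing on to the stop.

```bash
python3 -m inch '[[[0.07,0.07,0],[0,0,0],0],[[0.07,0.07,0],[0,0,0],0],[[0.07,0.07,0],[0,0,0.02],0],[[0.07,0.07,0],[0,0,0.03],0],[[0.07,0.07,0],[0,0,0.03],0],[[0.07,0.07,0],[0,0,0.03],0]]'; python3 -c "
from h import *
s=telemetry.sense();print(s['tool_pos'],s['ft_force'],s['wrist_torque'],s['joint_pos'][5])"; python3 -m inch '[[[0,0,0],[0,0,0.02],0],[[0,0,0],[0,0,0.03],0],[[0,0,0],[0,0,0.03],0],[[0,0,0],[0,0,0.03],0]]'; python3 -c "
from h import *
s=telemetry.sense();print(s['tool_pos'],s['ft_force'],s['wrist_torque'],s['joint_pos'][5])"
```

```text
time: 17.8
tool_pos: [547.9, 162.2, 179.5]
tcp_rot: [179.9, 0.0, 136.5]
ft_force: [-1.6, 2.6, 9.8]
finger_gap: 12.3
[547.86905092 162.19474567 179.46824332] [-1.59541832  2.60908432  9.7827159 ] [0.35053857 0.29456799 0.24077642] -35.174399532413645
time: 18.2
tool_pos: [547.4, 161.8, 179.4]
tcp_rot: [-180.0, -0.0, 134.8]
ft_force: [-2.5, 0.7, 10.6]
finger_gap: 12.3
[547.41320144 161.82098006 179.37383703] [-2.51395437  0.73965248 10.60709818] [0.06420227 0.72866087 0.68493576] -33.48417964951866
```

The wrist moment rises to 0.7 N m at 1.47 rad, which is the stop. I'll back off 0.05 rad toward the pocket centre and ease up.

```bash
python3 -m inch '[[[0,0,0],[0,0,-0.03],0],[[0,0,0],[0,0,-0.06],0],[[0,0,0],[0,0,-0.06],0],[[0,0,-0.1],[0,0,-0.06],0],[[0,0,-0.2],[0,0,-0.06],0],[[0,0,-0.3],[0,0,-0.06],0],[[0,0,-0.4],[0,0,-0.06],0],[[0,0,-0.4],[0,0,-0.06],0],[[0,0,-0.4],[0,0,-0.06],0]]'; python3 -c "
from h import *
s=telemetry.sense();print(s['tool_pos'],s['ft_force'],s['wrist_torque'],s['joint_pos'][5])"
```

```text
time: 19.1
tool_pos: [547.4, 161.8, 182.8]
tcp_rot: [-180.0, -0.0, 138.2]
ft_force: [-1.6, 1.1, 6.7]
finger_gap: 12.1
[547.41350504 161.79068689 182.79398181] [-1.56045432  1.14360335  6.7386521 ] [ 0.09858538  0.29514973 -0.01815128] -36.88094940633187
```

```bash
python3 -m inch '[[[0,0,-0.1],[0,0,0],0],[[0,0,-0.2],[0,0,0],0],[[0,0,-0.25],[0,0,0],0],[[0,0,-0.25],[0,0,0],0],[[0,0,-0.25],[0,0,0],0]]'; python3 -c "
from h import *
s=telemetry.sense();print(s['tool_pos'],s['ft_force'],s['wrist_torque'],s['joint_pos'][5])"
```

```text
time: 19.6
tool_pos: [547.4, 161.8, 185.0]
tcp_rot: [-180.0, -0.0, 138.2]
ft_force: [-1.7, 1.5, 6.0]
finger_gap: 12.3
[547.40887671 161.76049973 185.00192108] [-1.67064265  1.47504542  6.00546783] [0.14246404 0.20277834 0.00671179] -36.8811856403588
```

It rose past the ledge level (-17) into the pockets. Raising a little more to find the pocket roof.

```bash
python3 -m inch '[[[0,0,-0.1],[0,0,0],0],[[0,0,-0.15],[0,0,0],0],[[0,0,-0.15],[0,0,0],0]]'; python3 -c "
from h import *
s=telemetry.sense();print(s['tool_pos'],s['ft_force'],s['wrist_torque'],s['joint_pos'][5])"
```

```text
time: 19.9
tool_pos: [547.3, 161.8, 185.8]
tcp_rot: [-180.0, -0.0, 138.2]
ft_force: [1.6, 2.8, -1.6]
finger_gap: 12.3
[547.32985298 161.75046475 185.77334603] [ 1.62319499  2.83420168 -1.56587999] [ 0.40909426 -0.29558833  0.00133014] -36.883352387243974
```

The roof was met: Fz dropped 7.6 N within 0.8 mm at about -13 mm. Releasing, then retreating straight up.

```bash
python3 -m inch '[[[0,0,0],[0,0,0],0.1],[[0,0,0],[0,0,0],0.2],[[0,0,0],[0,0,0],0.3],[[0,0,0],[0,0,0],0.45],[[0,0,0],[0,0,0],0.6],[[0,0,0],[0,0,0],0.6],[[0,0,0],[0,0,0],0.6],[[0,0,0],[0,0,0],0.6]]' 20 && python3 -m inch '[[[0,0,-1],[0,0,0],0.6],[[0,0,-2],[0,0,0],0.6],[[0,0,-4],[0,0,0],0.6],[[0,0,-7],[0,0,0],0.6],[[0,0,-10],[0,0,0],0.6],[[0,0,-13],[0,0,0],0.6],[[0,0,-16],[0,0,0],0.6],[[0,0,-18],[0,0,0],0.6],[[0,0,-18],[0,0,0],0.6],[[0,0,-18],[0,0,0],0.6]]'; python3 -c "
from h import *
plan(400,0,360,138)
"
```

```text
time: 20.7
tool_pos: [547.6, 161.6, 186.5]
tcp_rot: [-180.0, 0.0, 138.2]
ft_force: [-0.7, -0.5, 1.5]
finger_gap: 51.6
time: 21.7
tool_pos: [547.9, 161.7, 367.5]
tcp_rot: [179.9, 0.1, 138.2]
ft_force: [-0.3, 0.3, 0.3]
finger_gap: 51.2
shift cm [  0.24 -21.92   0.71] turn [0.0015 0.0011 0.0033]
```

Moving aside for a clear view.

```bash
python3 -m inch '[[[0,-4,0],[0,0,0],0.6],[[0,-8,0],[0,0,0],0.6],[[0,-12,0],[0,0,0],0.6],[[0,-16,0],[0,0,0],0.6],[[0,-20,0],[0,0,0],0.6],[[0,-22,0],[0,0,0],0.6],[[0,-22,0],[0,0,0],0.6],[[0,-22,0],[0,0,0],0.6]]'; python3 - <<'E'
from h import *
S=viewer.snapshot('scene')[:,:,::-1].copy();T=viewer.snapshot('top')[:,:,::-1].copy()
cv2.imwrite('pics/scene8.png',S);cv2.imwrite('pics/top8.png',T)
hsv=cv2.cvtColor(T,cv2.COLOR_BGR2HSV)
a=cv2.resize(S[110:200,310:400],(400,400),interpolation=cv2.INTER_CUBIC);b=cv2.resize(T[142:232,87:177],(400,400),interpolation=cv2.INTER_CUBIC)
cv2.imwrite('pics/c8.png',np.hstack([a,b]))
for n in('scene','top'):
    d=np.abs(cv2.imread(f'pics/{n}0.png').astype(int)-cv2.imread(f'pics/{n}8.png')).max(2)
    print(n,(d>60).sum())
cv2.imwrite('pics/full8.png',cv2.resize(np.hstack([S,T]),(800,300)))
E
```

```text
time: 22.5
tool_pos: [400.8, -2.3, 365.7]
tcp_rot: [-180.0, -0.0, 138.1]
ft_force: [0.0, -0.1, 0.1]
finger_gap: 51.3
scene 9895
top 33044
```

View pics/c8.png

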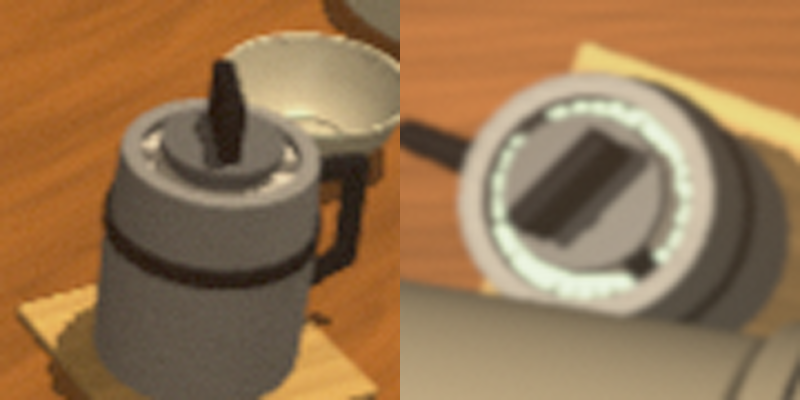

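View pics/full8.png

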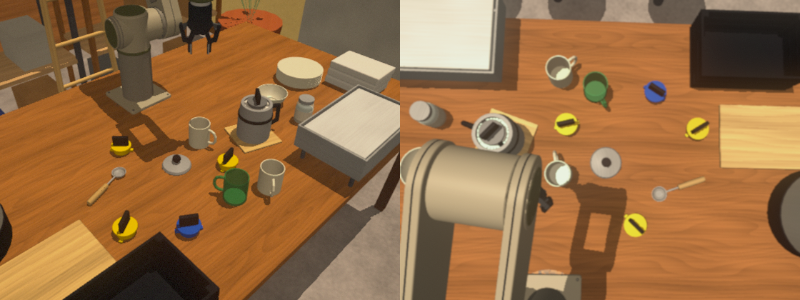

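```bash
python3 - <<'E'
from h import *
S=cv2.imread('pics/scene8.png');T=cv2.imread('pics/top8.png')
o=[]
a=np.linspace(0,2*np.pi,90);k=np.array([549,160.4])
for n,im,x0,y0 in(("scene",S,330,115),("top",T,107,160)):
    v=cv2.resize(im[y0:y0+50,x0:x0+50],(600,600),interpolation=cv2.INTER_CUBIC)
    for z,R,col in((167,38,(0,255,0)),(174,38,(0,0,255)),(158,48,(255,0,0))):
        q=proj(n,np.c_[k[0]+R*np.cos(a),k[1]+R*np.sin(a),a*0+z]);cv2.polylines(v,[((q-[x0,y0]+.5)*12).astype(int)],True,col,1)
    o.append(v)
cv2.imwrite('pics/ov8.png',cv2.resize(np.hstack(o),(800,400)))
h=cv2.cvtColor(T,cv2.COLOR_BGR2HSV)[...,2];m=np.zeros_like(h);m[165:200,108:148]=(h[165:200,108:148]<85)*255
c=max(cv2.findContours(m,0,1)[0],key=cv2.contourArea)[:,0];rr=cv2.minAreaRect(ray("top",c,206).astype('f4'));b=cv2.boxPoints(rr);e=max([b[1]-b[0],b[2]-b[1]],key=np.linalg.norm)
print(rr,np.degrees(np.arctan2(e[1],e[0])))
E
```

```text
((546.6280517578125, 152.03199768066406), (22.971044540405273, 55.38255310058594), 48.115867614746094) -41.88409
```

View pics/ov8.png

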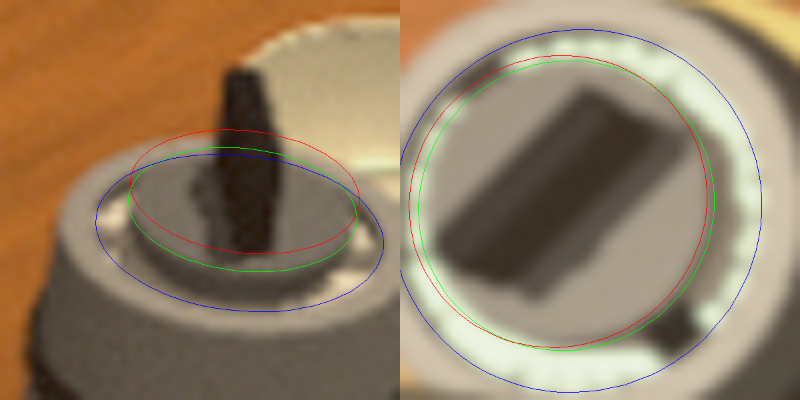

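The flange matches the locked-height circle (green) and not the unlocked one (red). The wing lies at -42°, where the pocket centres are expected at -41°. Handing in.

```bash
python3 -c "
from h import *
print(telemetry.sense()['ft_force']); print(r.hand_in())"
```

```text
[-0.95647213  0.18643387 -0.00622772]
the job is handed in; nothing more can be done
None
```

The stopper is locked in the jar and let go, and the job was handed in at about 23 s; no verdict came back. I gripped the grey stopper by its wing and set its lugs into the slots at 39° world. Then I pushed it to about 19.4 mm below the mouth, turned it clockwise to the stop at about 1.47 rad, and eased it up into the pockets.

**Locking:** The vertical force followed the seal's spring figures on the way down. On easing off, the stopper met the pocket roof at about 13 mm below the mouth. The final pictures match the locked height and not the unlocked one, and the wing lies at -42° where about -41° was expected.

**Forces and surroundings:** Readings taken at rest between moves never passed about 11 N; forces during a move were not read. In the final pictures the pot lid and mugs look to be where they were, judged by eye only. The gripper was well clear of everything.

**What disagreed:**
- **Bore contact:** The plug first touched the +x side of the bore with about 3 N. I moved it about 1 mm and the force went away.
- **Camera offset:** The scene-camera overlays sat about 1–2 mm off for both the stopper and the jar, which is within the stated calibration.
- **Wing outline:** The wing's outline in the last top view was widened by shadow, so I trusted only its angle there, not its centre.

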